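# Lock a sample bottle in the indexing bottle clamp

## Task

Lift the small bottle out of the bin, leaving the marker pen in there, and stand it upright on the clamp's bar in the gap between the two jaws without dropping it. Let go of it, then pull up the black knob of the locking plunger, slide the jaw one hole toward the bottle and let the pin go fully down into that next hole, so that the bottle stands enclosed between the jaws. Finish while still gripping the knob with the pin seated in the hole: do not let go of it.

Things in the scene. Friction and masses are not known exactly. Their poses are not given: they have to be found in the camera images.
- bottle_mid (a point): The small amber bottle with a white screw cap, 34 mm across and 60 mm tall (straight body up to about 40 mm, cap about 22 mm across), about 60 g, standing upright in the bin at the start. This point is its centre, 30 mm above its underside; its z axis points up through the cap.
- marker_mid (a point): A white marker pen with dark cap, 135 mm long and 17 mm thick, lying in the bin beside the bottle; it stays there. This point is its centre.
- bin_in (a point): The open white bin, 144 mm by 160 mm outside and 40 mm high, walls 4 mm, fixed to the bench. This point is the centre of its inner floor (4 mm above the bench); x and y are its horizontal axes, 144 mm along x, 160 mm along y.
- clamp: Bottle clamp, fixed to the bench: aluminium bar 60 mm wide (x), 240 long (y), top 22 mm up. Origin: mid-bar, at bench level. 10 mm holes at x = 0, y = -90, -60, -30, 0, 30 mm. Fixed jaw at the +y end, 24 mm high, face at y = 94. A sliding jaw rides on the bar: pin in the hole at y = 0, its face at y = 28 at the start; in the next hole (y = 30) its face is at 58, gap 36 mm.
- seat (a point): Point on top of the clamp's bar, on its middle line at y = 64 mm of the clamp, about the middle of the open gap between the jaws: a good place for the centre of the bottle's underside. Axes as the clamp's. Fingers that close across the bar (along the clamp's x) have free room beside the bottle here. A computer 330 mm tall stands behind, its front at world x = 0.66, y = 0.15 to 0.25.
- jaw (a joint): Sliding jaw's position along the clamp's +y, in m: 0 in the start hole, 0.030 in the next hole toward the bottle and fixed jaw (-0.030: the hole the other way). The pin has 1 mm play in a hole. A grey saddle 76 mm wide (x), 44 long (y), top 42 mm and jaw plate 46 mm above the bench; slides with about 2 N of friction once the pin is out.
- plunger (a joint): Lift of the locking plunger, in m: 0 fully down, the pin 10 mm deep in a hole; about 0.010 when the pin's round end rests on the bar between holes; 0.018 fully up (stop). A spring pushes it down with about 4 N at the bottom, 6.5 N at the top. Knob and pin travel along with the sliding jaw.
- knob_grip (a point): Black round plunger knob on top of the sliding jaw: 22 mm across, with a 27 mm rim on top. This point is on its axis, 73 mm above the bench when down; the knob reaches from 16 mm below to 16 mm above it (rim: top 4 mm). Below it a 26 mm steel boss; the saddle's top is 31 mm below this point. Pull straight up; drag the jaw by it while it is up.
Mind the look-alikes: they are no part of the job. Several things look just like the clamp: the one meant starts nearest to the robot's base.

How it is judged:
On the way, in this order (a step that is already met when the one before it is completed fails the run):
1. the bottle is lifted clear of the bin (height (world z) of bottle_mid above 0.08 m and contact force between the fingers and bottle above 0.5 N), for 0.1 s.
2. the bottle stands upright and released on the clamp's bar in the open gap, with the jaw still in its start hole (x of bottle_mid in the frame of clamp between -0.015 and 0.015 m and z of bottle_mid in the frame of clamp between 0.047 and 0.057 m and angle between bottle_mid's own z axis and vertical below 0.12 rad and y of bottle_mid in the frame of clamp between 0.04 and 0.082 m and contact force between the fingers and bottle below 0.05 N and value of joint jaw between -0.004 and 0.004 m), for 0.2 s.
3. the plunger is pulled up out of the start hole (value of joint plunger above 0.0095 m and value of joint jaw between -0.005 and 0.005 m), for 0.05 s.
At the end, for the whole second after the job is handed in: Jaw within 2.5 mm of the next hole (0.030 m), plunger within 3 mm of fully down, fingers gripping the knob (over 2 N); bottle upright (7 degrees), at rest on the bar between the jaws, within 15 mm of its middle line; marker still in the bin (value of joint jaw between 0.0275 and 0.0325 m and value of joint plunger below 0.003 m and contact force between the fingers and plunger above 2 N and x of bottle_mid in the frame of clamp between -0.015 and 0.015 m and z of bottle_mid in the frame of clamp between 0.047 and 0.057 m and angle between bottle_mid's own z axis and vertical below 0.12 rad and y of bottle_mid in the frame of clamp between 0.068 and 0.084 m and linear speed of bottle below 0.02 m/s and height (world z) of marker_mid below 0.04 m and horizontal distance between marker_mid and bin_in below 0.07 m); the arm keeps its last pose, push and grip.
It fails at once if the bottle is let go more than 25 mm above the clamp's bar (contact force between the fingers and bottle below 0.02 N and height (world z) of bottle_mid above 0.077 m).
It fails at once if the marker is taken out of the bin (height (world z) of marker_mid above 0.06 m).
It also fails if it takes over 48 s, if anything falls off the work surface, if the arm or the gripper's body presses on something with over 40 N, if the wrist force passes 120 N, or if a joint passes its speed limit or range.

## Robot

A 7-joint arm with a two-finger parallel gripper is mounted at the origin on a cart in front of the work surface, level with it; the furniture and walls round the work are solid. World frame = base frame: x ahead of the robot, y to its left, z up, the work surface at z = 0. Lengths are in m, angles in rad, forces in N, time in s.
With the tool pointing down it reaches from about 0.4 to 0.85 m from the base axis. Payload 4.4 kg.
Tool frame: the origin (TCP) lies at the very end of the fingers, on their centre line; the grasp point (between the pads) lies 19 mm behind it; x points along the fingers, y is the direction in which the jaws open and shut, and the axes are right-handed (so a half turn about x gives the same grasp; the last joint's range is limited). The gripper opens to 94 mm and grips with 3 to 60 N. Pads are 16 mm wide; open, the fingers measure 119 mm over their backs; the gripper's body (75 mm by 177 mm) begins 78 mm behind the grasp point.
Start: joints at [-1.353, 0.628, 0.038, 1.517, -0.027, 0.996, -0.02], TCP at [0.182, 0.624, 0.205] pointing down, gripper open.
Joint ranges: [-3.06, 3.06], [-0.37, 2.12], [-1.25, 1.32], [0.18, 2.47], [-1.1, 4.24], [0.23, 1.98], [-2.94, 2.94]. Speed limits (rad/s): [2.57, 2.57, 3.14, 3.14, 3.14, 3.14, 3.14].

## Interface

Orientations are given as [roll, pitch, yaw] about the fixed x, y, z axes, in that order (R = Rz(yaw) Ry(pitch) Rx(roll)).
In Python, from bench import arm gives the robot as it stands. The module is installed in compiled form; this text tells all that it offers.
- The arm moves only by the tool drive_tool, never from a script. Its argument "commands" is a list that holds one entry, the list of rows, each a list of 5 numbers: the shift along the tool's x, y, z in mm, then the turn about the tool's x in degrees, then the opening, from 0 (shut) to 1 (fully open). A call has 1 to 20 rows; each row is the pose to reach, as a shift and turn from the pose commanded when the call began, along the tool's axes at that moment; what a row does not reach only later rows make up. A row lasts 1/8 s, in which the tool goes at most 62.5 mm and 10.7 degrees, less where a joint would pass 70% of its speed; a pose out of reach is approached as far as the arm can. A call with a gripper value outside its range is refused whole. The fingers move at their own pace and stop on an object; "force" is the grip in N (left out, the last holds). Time passes only in rows, so rows that repeat a pose let the fingers close. It gives the time, the measured TCP pose, the force and the opening at its end, in the units of the state.
- arm.get_state(): the state, without advancing time (a new reading comes with each control period).
- arm.camera(name): name is "side" or "top" or "wrist"; returns the picture (384x512x3 uint8, red, green, blue); there is no depth.
- arm.camera_info(name): a dict with "mtx" (3x3 intrinsics, pixels), "extrinsics" (4x4, takes a point from world to camera coordinates); the wrist camera has in their place "tool_from_camera" (4x4, takes a point from camera to tool coordinates, whose origin is the TCP and whose axes are the tool frame's). Camera axes: x right, y down, z forward; pixel columns grow to the right and rows downward; lengths in m; the calibration is good to about 2 mm. A picture is of the moment at which its call begins: read the wrist's pose just before it. camera_info takes no time and is no camera call.
- arm.finish_job(): hands the job in, once; it reports no verdict.
The state is a dict: "t": time; "qpos": joint angles; "dq": joint speeds; "tau": joint torques, N m; "position": TCP position; "eef_rot": TCP orientation; "wrist_force": force on the tool from outside, world axes, zero at the start; "wrist_torque": the same for the moment, N m; "width": opening from 0.0 (shut) to 1.0 (fully open).
Only numpy, scipy, OpenCV 4.12 (cv2) and the standard library are available. Lean on these libraries where they do the work, as an engineer would, in place of code of your own. Each camera call takes 0.05 s, during which the arm holds its last target.

## Working session

There is one attempt and no reset: what is moved stays moved. The work goes in short steps, Python scripts to look and compute and a tool call to move; the robot and the scene stay as the last step left them, time stands still between calls to the robot, and variables do not carry over. Pictures are saved under pics/ and viewed, and the job is handed in when it is done.

Besides the shell and the picture viewer there is one more tool, called as name(argument=value, ...) on one line, values as JSON. drive_tool: Moves the arm, as the interface text tells. Its arguments: {"type":"object","properties":{"commands":{"type":"array","items":{"type":"array","items":{"type":"array","items":{"type":"number"}}}},"force":{"type":"number"}},"required":["commands"]}

```bash
mkdir -p pics; cat > h.py <<'E'
import numpy as np, cv2
from bench import arm
from scipy.spatial.transform import Rotation as R
def snap(name,fn):
    s=arm.get_state(); im=arm.camera(name); cv2.imwrite('pics/'+fn,cv2.cvtColor(im,cv2.COLOR_RGB2BGR)); return im,s
def T_tool(s):
    T=np.eye(4);T[:3,:3]=R.from_euler('xyz',s['eef_rot']).as_matrix();T[:3,3]=s['position'];return T
def cast(name,uv,z,s=None):
    i=arm.camera_info(name)
    K=np.array(i['mtx'])
    C=np.linalg.inv(np.array(i['extrinsics'])) if name!='wrist' else T_tool(s)@np.array(i['tool_from_camera'])
    d=C[:3,:3]@np.linalg.solve(K,[uv[0],uv[1],1.]);o=C[:3,3]
    return o+d*(z-o[2])/d[2]
def proj(name,p,s=None):
    i=arm.camera_info(name);K=np.array(i['mtx'])
    C=np.array(i['extrinsics']) if name!='wrist' else np.linalg.inv(T_tool(s)@np.array(i['tool_from_camera']))
    q=K@(C[:3,:3]@np.array(p)+C[:3,3]);return q[:2]/q[2]
E
python3 - <<'E'
from h import *
np.set_printoptions(precision=4,suppress=True)
for n in ['top','side','wrist']:
    im,s=snap(n,n+'0.png')
    print(n,arm.camera_info(n))
print(s)
E
```

```text
top {'mtx': array([[431.2316,   0.    , 255.2192],
       [  0.    , 431.2316, 191.1925],
       [  0.    ,   0.    ,   1.    ]]), 'extrinsics': array([[ 0.006 , -0.9999,  0.0083,  0.1635],
       [-0.987 , -0.0072, -0.1607,  0.5099],
       [ 0.1608, -0.0072, -0.987 ,  1.6787],
       [ 0.    ,  0.    ,  0.    ,  1.    ]])}
side {'mtx': array([[459.7469,   0.    , 252.7388],
       [  0.    , 459.7469, 189.3607],
       [  0.    ,   0.    ,   1.    ]]), 'extrinsics': array([[-0.901 , -0.4338, -0.0074,  0.5102],
       [-0.2129,  0.457 , -0.8636,  0.0994],
       [ 0.378 , -0.7765, -0.5041,  1.6619],
       [ 0.    ,  0.    ,  0.    ,  1.    ]])}
wrist {'mtx': array([[313.6607,   0.    , 256.3829],
       [  0.    , 313.6607, 194.6693],
       [  0.    ,   0.    ,   1.    ]]), 'tool_from_camera': array([[ 0.    , -0.2447,  0.9696, -0.1784],
       [ 1.    , -0.    , -0.    , -0.0005],
       [ 0.    ,  0.9696,  0.2447, -0.0712],
       [ 0.    ,  0.    ,  0.    ,  1.    ]])}
{'t': 0.1, 'qpos': array([-1.3528,  0.6292,  0.0384,  1.5182, -0.027 ,  0.9963, -0.02  ]), 'dq': array([ 0.0009, -0.0022,  0.0002, -0.0002,  0.0004,  0.0007, -0.0008]), 'tau': array([  0.0026, -55.0798,   1.1474, -18.7121,  -0.0522,   0.0192,
         0.0001]), 'position': array([0.1818, 0.6235, 0.2047]), 'eef_rot': array([-1.557 ,  1.5692, -1.8408]), 'wrist_force': array([ 0.2099, -0.8568, -1.2544]), 'wrist_torque': array([-0.0062,  0.0606,  0.016 ]), 'width': 1.0001069137789924}
```

View pics/top0.png

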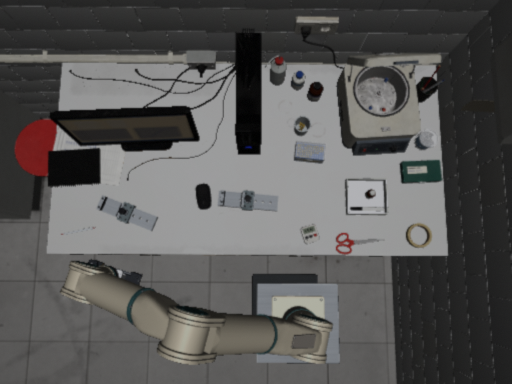

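View pics/side0.png

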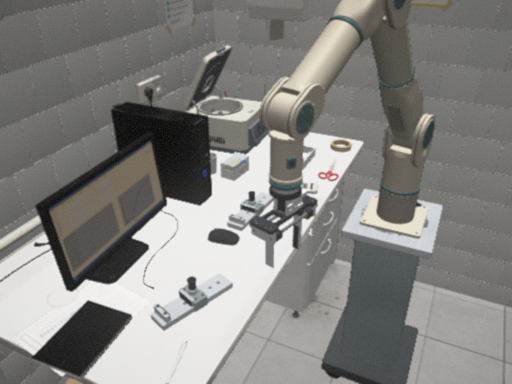

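View pics/wrist0.png

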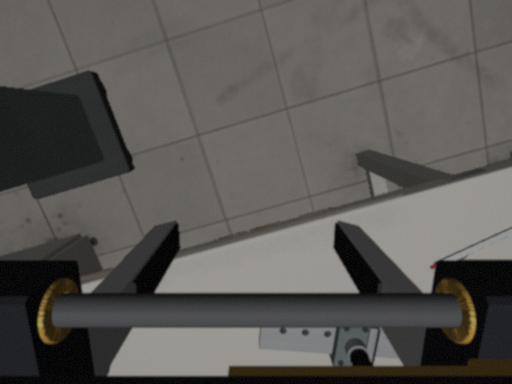

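The top view shows the bin near (366,196), with the bottle at about (371,193) and the marker at (356,208). There are two clamps, at (248,200) and (127,213), and the first looks nearer to the base. I'll zoom in.

```bash
python3 - <<'E'
from h import *
im=cv2.imread('pics/top0.png')
a=cv2.resize(im[170:230,205:295],None,fx=8,fy=8,interpolation=cv2.INTER_CUBIC);cv2.imwrite('pics/c1.png',a)
a=cv2.resize(im[170:225,335:400],None,fx=9,fy=9,interpolation=cv2.INTER_CUBIC);cv2.imwrite('pics/c2.png',a)
print(proj('top',[0,0,0]))
for uv in [(248,200),(127,213)]: print(cast('top',uv,0.02))
for uv in [(366,196)]: print(cast('top',uv,0.04))
E
```

```text
[297.21368963 322.1744698 ]
[0.4760387  0.19553168 0.02      ]
[0.42017046 0.67808647 0.02      ]
[ 0.49268702 -0.27522222  0.04      ]
```

View pics/c1.png

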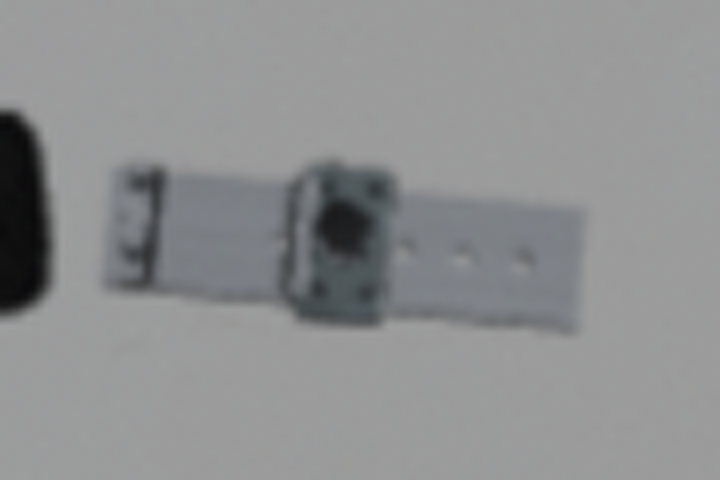

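View pics/c2.png

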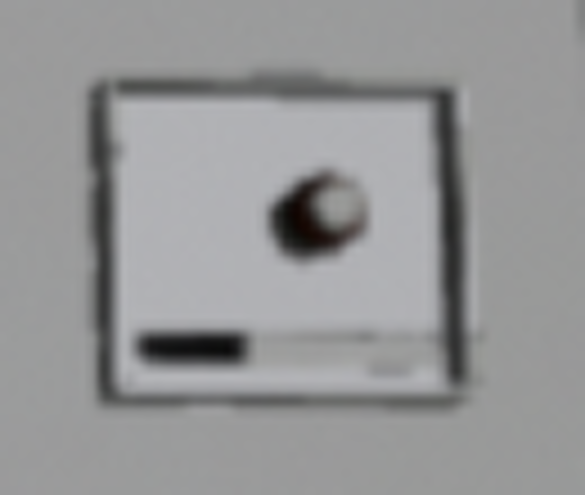

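```bash
python3 - <<'E'
from h import *
np.set_printoptions(precision=4,suppress=True)
o=lambda x,y,f,ox,oy:((x+.5)/f-.5+ox,(y+.5)/f-.5+oy)
c1=lambda x,y,z:cast('top',o(x,y,8,205,170),z)
c2=lambda x,y,z:cast('top',o(x,y,9,335,170),z)
print('bar corners',*[c1(x,y,.022) for x,y in [(110,167),(103,288),(585,208),(575,330)]])
print('knob',c1(343,226,.089)); print('holes',c1(405,250,.022),c1(461,257,.022),c1(522,262,.022))
print('cap',c2(337,206,.064)); print('bin corners',*[c2(x,y,.04) for x,y in [(95,82),(455,88),(463,402),(103,402)]])
print('marker',*[c2(x,y,.0125) for x,y in [(135,348),(482,350)]])
s=arm.get_state();print(T_tool(s))
E
```

```text
bar corners [0.5138 0.3154 0.022 ] [0.4524 0.3177 0.022 ] [0.4946 0.0762 0.022 ] [0.4329 0.0813 0.022 ]
knob [0.4748 0.1971 0.089 ]
holes [0.4727 0.1666 0.022 ] [0.4693 0.1385 0.022 ] [0.467  0.1079 0.022 ]
cap [ 0.5033 -0.293   0.064 ]
bin corners [ 0.5625 -0.1937  0.04  ] [ 0.561  -0.3545  0.04  ] [ 0.4202 -0.3521  0.04  ] [ 0.4191 -0.1933  0.04  ]
marker [ 0.4465 -0.2143  0.0125] [ 0.4467 -0.3702  0.0125]
[[-0.0003  0.2801  0.96    0.1819]
 [-0.0013  0.96   -0.2801  0.6236]
 [-1.     -0.0014  0.      0.2048]
 [ 0.      0.      0.      1.    ]]
```

drive_tool(commands=[[[0, -43, 51, 10, 1], [0, -87, 103, 20, 1], [0, -130, 155, 30, 1], [0, -174, 207, 40, 1], [0, -217, 258, 50, 1], [0, -261, 310, 60, 1], [0, -304, 362, 70, 1], [0, -348, 414, 78.4, 1], [0, -348, 414, 78.4, 0.6], [0, -348, 414, 78.4, 0.6], [0, -348, 414, 78.4, 0.6]]])

```text
t: 1.52
position: [0.4813, 0.1749, 0.2052]
eef_rot: [-1.971, 1.57, 2.661]
wrist_force: [-0.1, 0.2, 0.6]
width: 0.714
```

```bash
python3 - <<'E'
from h import *
im,s=snap('wrist','w1.png')
np.set_printoptions(precision=4,suppress=True)
print(T_tool(s),s['width'],s['t'],s['qpos'])
E
```

```text
[[-0.0011  0.9968 -0.0805  0.4813]
 [ 0.0006 -0.0805 -0.9968  0.1749]
 [-1.     -0.0011 -0.0005  0.2052]
 [ 0.      0.      0.      1.    ]] 0.7136611687742369 1.525 [-0.7042  0.4632  0.4355  1.9055 -0.2598  0.8288 -0.2124]
```

View pics/w1.png

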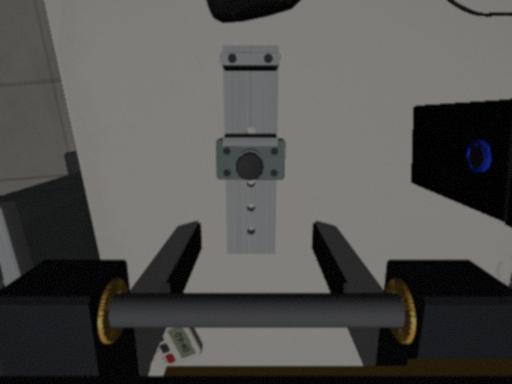

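The wrist view shows the clamp: knob rim at about (250,166), holes at (251,184), (251,208) and (251,231), one more hole at (251,131), and the bar's near end at row 253. I'll refine these.

```bash
python3 - <<'E'
from h import *
np.set_printoptions(precision=4,suppress=True)
im=cv2.imread('pics/w1.png')
cv2.imwrite('pics/w1c.png',cv2.resize(im[35:265,200:300],None,fx=2.6,fy=2.6)); cv2.imwrite('pics/w1k.png',cv2.resize(im[120:195,205:295],None,fx=8,fy=8,interpolation=cv2.INTER_CUBIC))
s=arm.get_state()
g=cv2.cvtColor(im,cv2.COLOR_BGR2GRAY)
for r in (90,110,220,240): 
    d=np.diff(g[r,205:300].astype(float)); print(r,205+d.argmin(),205+d.argmax(),g[r,215:232],g[r,270:285])
for r0,c in [((128,136),251),((180,188),251),((203,212),251),((227,235),251)]:
    p=g[r0[0]:r0[1]+1,c-6:c+7].astype(float);w=np.clip(p-np.median(p)-12,0,None);yy,xx=np.mgrid[r0[0]:r0[1]+1,c-6:c+7]
    uv=((w*xx).sum()/w.sum(),(w*yy).sum()/w.sum()); print('hole',uv,cast('wrist',uv,.022,s))
for n,uv,z in [('knob',(250,165.5),.089),('fixjaw face top',(251,66),.046),('jaw face top',(251,137),.046),('endL',(226.5,253),.022),('endR',(275.5,253),.022)]: print(n,cast('wrist',uv,z,s))
E
```

```text
90 222 277 [125 124 123 124 123 125 125 121 115 109 106 103 104 106 105 104 103] [106 104 104 103 105 106 106 110 119 122 124 124 126 126 124]
110 223 276 [124 125 125 125 123 124 127 125 120 111 109 106 104 105 106 105 105] [104 105 104 104 104 105 104 115 123 125 124 125 128 126 125]
220 225 274 [125 125 125 125 127 125 126 125 125 122 119 112 109 109 108 107 109] [104 111 107 107 106 114 120 123 127 125 126 126 125 125 125]
240 226 275 [125 125 126 124 126 124 126 124 126 125 125 121 110 107 107 106 105] [105 106 106 106 108 115 123 124 124 125 123 126 124 125 126]
hole (np.float64(250.78571428571428), np.float64(129.7826086956522)) [0.4784 0.2307 0.022 ]
hole (np.float64(251.13725490196077), np.float64(181.66666666666666)) [0.4738 0.171  0.022 ]
hole (np.float64(250.55555555555554), np.float64(204.66666666666666)) [0.4708 0.143  0.022 ]
hole (np.float64(250.71875), np.float64(227.5)) [0.4685 0.1142 0.022 ]
knob [0.4763 0.2004 0.089 ]
fixjaw face top [0.4844 0.2943 0.046 ]
jaw face top [0.4785 0.2241 0.046 ]
endL [0.4356 0.083  0.022 ]
endR [0.4965 0.0782 0.022 ]
```

View pics/w1c.png

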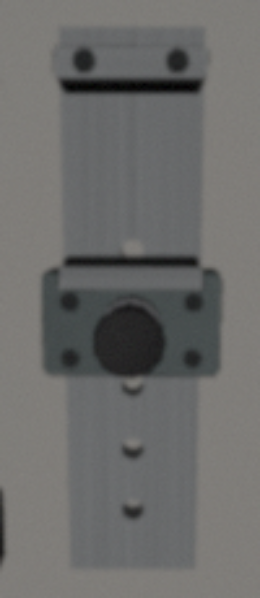

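View pics/w1k.png

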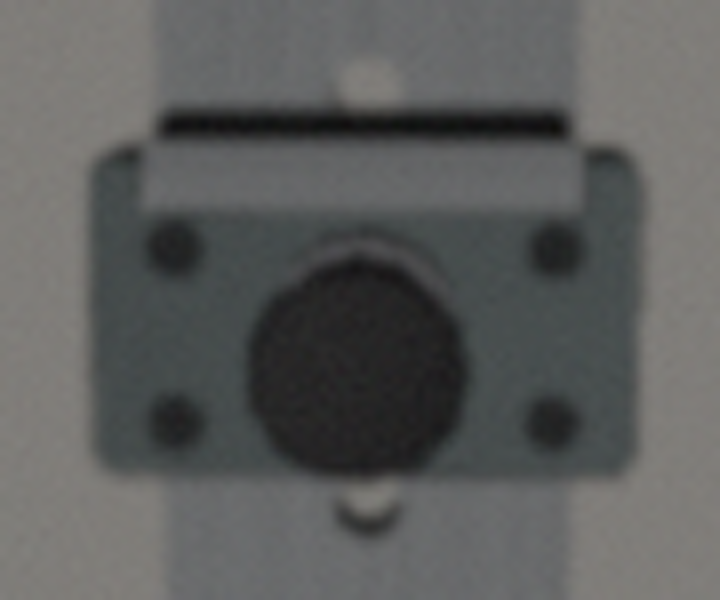

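drive_tool(commands=[[[0, 8, 61, 0, 0.6], [0, 16, 123, 0, 0.6], [0, 23, 184, 0, 0.6], [0, 31, 246, 0, 0.6], [0, 38, 307, 0, 0.6], [0, 46, 369, 0, 0.6], [0, 54, 430, 0, 0.6], [0, 61, 490, 0, 0.6], [0, 61, 490, 0, 0.6], [0, 61, 490, 0, 0.6]]])

```text
t: 2.82
position: [0.5035, -0.3171, 0.2049]
eef_rot: [-2.8, 1.569, 1.833]
wrist_force: [0.5, 0.7, 0.0]
width: 0.598
```

```bash
python3 - <<'E'
from h import *
im,s=snap('wrist','w2.png')
np.set_printoptions(precision=4,suppress=True)
print(T_tool(s),s['width'],s['t'],s['qpos'])
E
```

```text
[[-0.0005  0.9969 -0.0791  0.5035]
 [ 0.002  -0.0791 -0.9969 -0.3171]
 [-1.     -0.0007 -0.002   0.2049]
 [ 0.      0.      0.      1.    ]] 0.5976897563760696 2.825 [ 0.2494  0.5823  0.4267  1.6842 -0.2876  0.9392  0.7063]
```

View pics/w2.png

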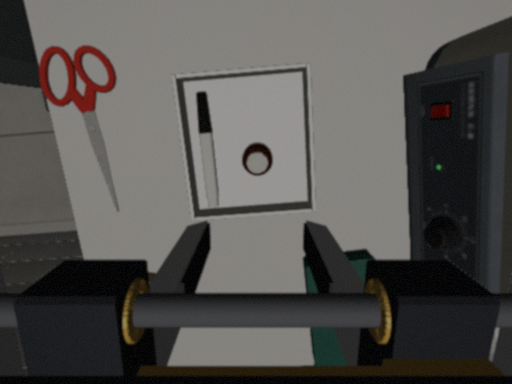

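The wrist view shows the bottle cap at about (258,161), and the marker from (202,93) to (212,207).

```bash
python3 - <<'E'
from h import *
np.set_printoptions(precision=4,suppress=True)
im=cv2.imread('pics/w2.png');s=arm.get_state()
cv2.imwrite('pics/w2c.png',cv2.resize(im[60:220,170:320],None,fx=3.7,fy=3.7,interpolation=cv2.INTER_CUBIC))
hsv=cv2.cvtColor(im,cv2.COLOR_BGR2HSV).astype(int);g=cv2.cvtColor(im,cv2.COLOR_BGR2GRAY)
m=np.zeros(g.shape,np.uint8); m[130:190,235:285]=(g[130:190,235:285]<85)*255
c=max(cv2.findContours(m,cv2.RETR_EXTERNAL,cv2.CHAIN_APPROX_NONE)[0],key=cv2.contourArea);print('dark',cv2.boundingRect(c))
x,y,w,h=cv2.boundingRect(c)
f=np.zeros_like(m);cv2.drawContours(f,[c],-1,255,-1);f[(g<85)]=0
c=max(cv2.findContours(f,cv2.RETR_EXTERNAL,cv2.CHAIN_APPROX_NONE)[0],key=cv2.contourArea);(cx,cy),r=cv2.minEnclosingCircle(c)
print('cap',cx,cy,r,cast('wrist',(cx,cy),.064,s))
for a in [(258,161)]:print(cast('wrist',a,.064,s))
print('marker',[cast('wrist',a,.0125,s) for a in [(202,93),(212,207),(197,93),(218,205)]])
p=cast('wrist',(cx,cy),.064,s)
print(np.linalg.inv(T_tool(s))@np.r_[p,1])
print('expected base circle',proj('wrist',[p[0],p[1],.004],s))
E
```

```text
dark (242, 143, 30, 32)
cap 256.89129638671875 162.44564819335938 10.42653751373291 [ 0.5056 -0.2925  0.064 ]
[ 0.5068 -0.2911  0.064 ]
marker [array([ 0.4495, -0.2165,  0.0125]), array([ 0.4457, -0.3505,  0.0125]), array([ 0.4439, -0.2161,  0.0125]), array([ 0.4534, -0.3485,  0.0125])]
[ 0.1411 -0.     -0.0238  1.    ]
expected base circle [256.7864 155.3895]
```

View pics/w2c.png

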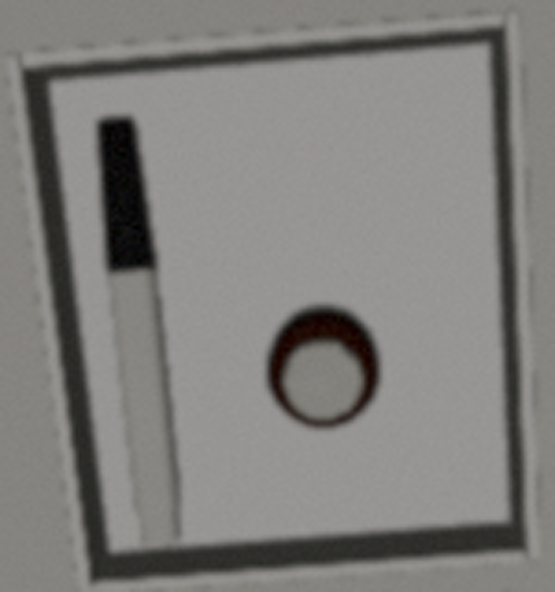

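drive_tool(commands=[[[40, 1, -24, 0, 0.6], [80, 1, -24, 0, 0.6], [105, 1, -24, 0, 0.6], [105, 1, -24, 0, 0.6], [105, 1, -24, 0, 0.6]]])

```text
t: 3.5
position: [0.507, -0.2947, 0.1015]
eef_rot: [1.413, 1.569, -0.237]
wrist_force: [-0.2, -0.2, 0.6]
width: 0.598
```

```bash
python3 - <<'E'
from h import *
im,s=snap('wrist','w3.png')
np.set_printoptions(precision=4,suppress=True)
print(T_tool(s),s['width'],s['t'],proj('wrist',[.506,-.2925,.064],s))
E
```

```text
[[ 0.0014  0.9968 -0.0794  0.507 ]
 [-0.0003 -0.0794 -0.9968 -0.2947]
 [-1.      0.0014  0.0002  0.1015]
 [ 0.      0.      0.      1.    ]] 0.5981974950784484 3.5 [255.6316 213.1004]
```

View pics/w3.png

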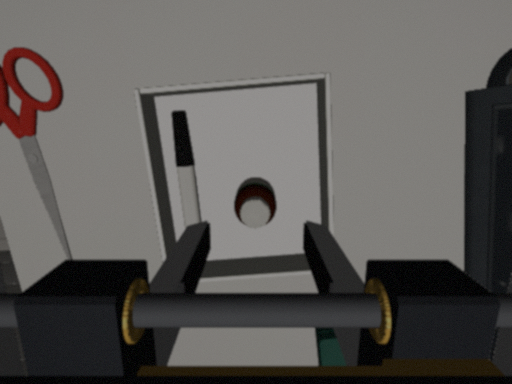

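The cap now sits at (257,211), centred between the fingers at (210,·) and (304,·). I need a 3 mm correction along z, then I descend.

drive_tool(commands=[[[30, 0, -3, 0, 0.6], [60, 0, -3, 0, 0.6], [76, 0, -3, 0, 0.6], [84, 0, -3, 0, 0.6], [84, 0, -3, 0, 0.6], [84, 0, -3, 0, 0.3], [84, 0, -3, 0, 0.3], [84, 0, -3, 0, 0.3], [84, 0, -3, 0, 0.3], [84, 0, -3, 0, 0.3]]], force=15)

```text
t: 4.8
position: [0.5064, -0.2927, 0.0169]
eef_rot: [1.318, 1.57, -0.335]
wrist_force: [-0.7, 0.3, 6.5]
width: 0.355
```

```bash
python3 - <<'E'
from h import *
im,s=snap('wrist','w4.png')
np.set_printoptions(precision=4,suppress=True)
print(T_tool(s),s['width'],s['t'],s['wrist_force'])
E
```

```text
[[ 0.0007  0.9967 -0.0813  0.5064]
 [-0.0002 -0.0813 -0.9967 -0.2927]
 [-1.      0.0007  0.0002  0.0169]
 [ 0.      0.      0.      1.    ]] 0.3547443567508945 4.8 [-0.6521  0.3265  6.4506]
```

View pics/w4.png

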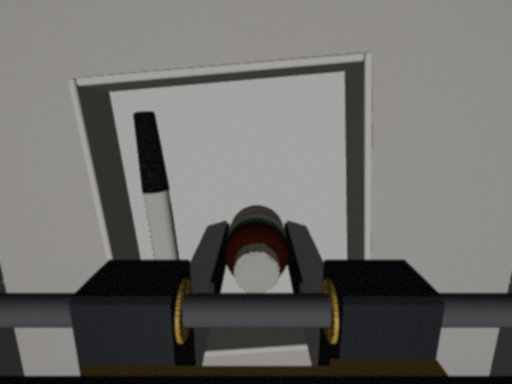

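drive_tool(commands=[[[0, 0, 0, 0, 0.2], [0, 0, 0, 0, 0.2], [-15, 0, 0, 0, 0.2], [-40, 0, 0, 0, 0.2], [-80, 0, 0, 0, 0.2], [-110, 0, 0, 0, 0.2], [-125, 0, 0, 0, 0.2], [-125, 0, 0, 0, 0.2], [-125, 0, 0, 0, 0.2]]], force=15)

```text
t: 5.98
position: [0.5054, -0.2919, 0.1404]
eef_rot: [-2.028, 1.569, 2.603]
wrist_force: [-0.3, -1.0, 0.3]
width: 0.354
```

```bash
python3 - <<'E'
from h import *
im,s=snap('wrist','w5.png')
np.set_printoptions(precision=4,suppress=True)
print(T_tool(s),s['width'],s['t'],s['wrist_force'])
E
```

```text
[[-0.0018  0.9967 -0.0811  0.5054]
 [ 0.0011 -0.0811 -0.9967 -0.2919]
 [-1.     -0.0019 -0.0009  0.1404]
 [ 0.      0.      0.      1.    ]] 0.3540604493553535 5.975 [-0.3322 -0.9614  0.337 ]
```

View pics/w5.png

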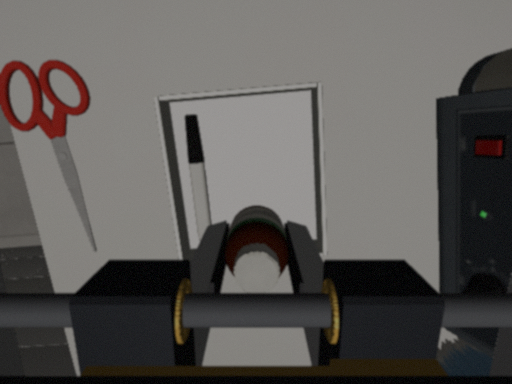

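```bash
python3 - <<'E'
from h import *
np.set_printoptions(precision=4,suppress=True)
s=arm.get_state();T=T_tool(s)
for uv in [(258.5,269),(258.5,272)]:
    p=cast('wrist',uv,s['position'][2]+.047,s);print((np.linalg.inv(T)@np.r_[p,1])[:3])
# go target
o=np.array([.476,.2003]);t=o+.073*np.array([.0813,.9967])
d=np.r_[t-s['position'][:2],0];print(t,T[:3,:3].T@d)
E
```

```text
[-0.047   0.0003 -0.0018]
[-0.047   0.0003 -0.0003]
[0.4819 0.2731] [ 0.0008 -0.0692 -0.5612]
```

drive_tool(commands=[[[0, -4, -30, 0, 0.2], [0, -10, -80, 0, 0.2], [0, -17, -135, 0, 0.2], [0, -24, -195, 0, 0.2], [0, -31, -255, 0, 0.2], [0, -39, -315, 0, 0.2], [0, -46, -375, 0, 0.2], [0, -54, -435, 0, 0.2], [0, -60, -490, 0, 0.2], [0, -65, -530, 0, 0.2], [0, -68, -550, 0, 0.2], [0, -69, -560, 0, 0.2], [0, -69, -560, 0, 0.2], [0, -69, -560, 0, 0.2]]])

```text
t: 7.78
position: [0.4833, 0.2692, 0.1416]
eef_rot: [0.148, 1.57, -1.507]
wrist_force: [0.3, 0.1, -0.7]
width: 0.352
```

```bash
python3 - <<'E'
from h import *
im,s=snap('wrist','w6.png')
np.set_printoptions(precision=4,suppress=True)
T=T_tool(s);print(T,s['width'],s['t'],s['wrist_force'])
d=np.r_[np.array([.4819,.2731])-s['position'][:2],0];print(T[:3,:3].T@d)
E
```

```text
[[ 0.0001  0.9965 -0.0841  0.4833]
 [-0.0009 -0.0841 -0.9965  0.2692]
 [-1.      0.0001  0.0009  0.1416]
 [ 0.      0.      0.      1.    ]] 0.3520176475094254 7.775 [ 0.3014  0.1276 -0.6754]
[-0.     -0.0018 -0.0037]
```

View pics/w6.png

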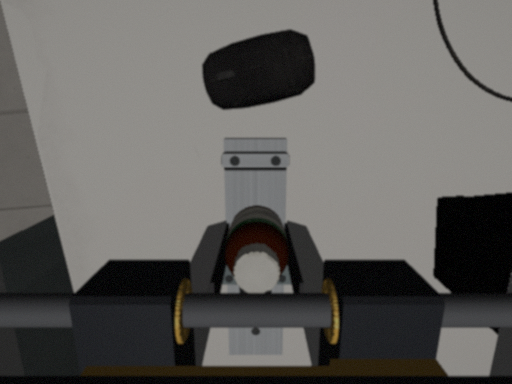

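```bash
python3 - <<'E'
from h import *
np.set_printoptions(precision=4,suppress=True)
s=arm.get_state();T=T_tool(s)
im=cv2.imread('pics/w6.png');g=cv2.cvtColor(im,cv2.COLOR_BGR2GRAY)
print(g[140:200,245].tolist(), g[180,215:295].tolist(),g[340,220:292].tolist())
for uv,z in [((255.5,167),.046),((224.5,180),.022),((286.5,180),.022),((255.5,330),.022)]:
    p=cast('wrist',uv,z,s);print(uv,p,(np.linalg.inv(T)@np.r_[p,1])[:3])
E
```

```text
[119, 121, 122, 120, 124, 121, 122, 122, 122, 121, 111, 82, 54, 74, 107, 122, 123, 123, 121, 119, 120, 119, 122, 121, 123, 122, 115, 81, 40, 49, 84, 110, 118, 119, 121, 121, 121, 120, 120, 120, 120, 122, 120, 120, 120, 121, 120, 120, 121, 122, 121, 120, 120, 121, 121, 119, 120, 120, 119, 121] [143, 142, 142, 140, 142, 141, 142, 142, 140, 132, 124, 122, 122, 119, 120, 120, 120, 119, 119, 117, 118, 118, 120, 119, 121, 119, 117, 117, 119, 120, 120, 119, 118, 121, 120, 124, 122, 121, 117, 118, 116, 115, 118, 122, 122, 120, 120, 121, 120, 121, 122, 122, 122, 118, 120, 120, 121, 121, 120, 119, 119, 118, 120, 119, 119, 120, 117, 118, 118, 118, 123, 130, 139, 144, 141, 141, 142, 143, 141, 143] [140, 140, 142, 141, 141, 141, 141, 139, 134, 126, 123, 120, 119, 119, 121, 120, 122, 124, 120, 120, 118, 119, 117, 117, 118, 118, 121, 122, 121, 119, 119, 118, 121, 123, 123, 122, 119, 121, 119, 121, 119, 119, 119, 118, 118, 116, 120, 120, 119, 119, 118, 120, 120, 122, 120, 119, 118, 119, 122, 122, 118, 118, 128, 135, 139, 141, 141, 141, 140, 141, 139, 142]
(255.5, 167) [0.4842 0.2957 0.046 ] [ 0.0956 -0.0013 -0.0263]
(224.5, 180) [0.4528 0.2817 0.022 ] [ 0.1196 -0.0314 -0.0098]
(286.5, 180) [0.5127 0.2767 0.022 ] [ 0.1196  0.0286 -0.0098]
(255.5, 330) [0.4685 0.1117 0.022 ] [ 0.1197 -0.0015  0.1583]
```

drive_tool(commands=[[[20, -2, -4.5, 0, 0.2], [50, -2, -4.5, 0, 0.2], [80, -2, -4.5, 0, 0.2], [95, -2, -4.5, 0, 0.2], [102, -2, -4.5, 0, 0.2], [104, -2, -4.5, 0, 0.2], [104, -2, -4.5, 0, 0.2], [104, -2, -4.5, 0, 0.2]]])

```text
t: 8.82
position: [0.4817, 0.2762, 0.0381]
eef_rot: [2.227, 1.569, 0.575]
wrist_force: [-0.8, -0.1, -0.3]
width: 0.351
```

```bash
python3 - <<'E'
from h import *
im,s=snap('wrist','w7.png');snap('side','s7.png')
np.set_printoptions(precision=4,suppress=True)
T=T_tool(s);print(T,s['width'],s['t'],s['wrist_force'])
a=cv2.imread('pics/s7.png');cv2.imwrite('pics/s7c.png',cv2.resize(a[160:280,180:320],None,fx=5,fy=5,interpolation=cv2.INTER_CUBIC))
E
```

```text
[[ 0.0011  0.9967 -0.0811  0.4817]
 [ 0.0007 -0.0811 -0.9967  0.2762]
 [-1.      0.001  -0.0008  0.0381]
 [ 0.      0.      0.      1.    ]] 0.35079717400761506 8.825 [-0.7625 -0.0863 -0.2777]
```

View pics/w7.png

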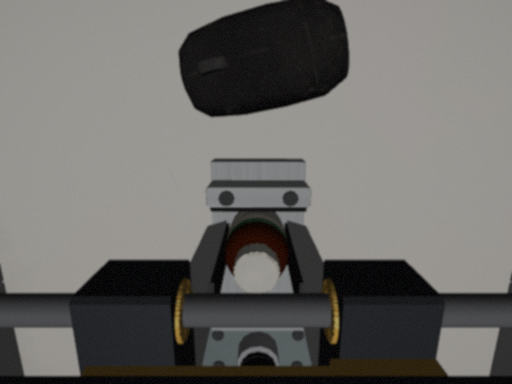

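View pics/s7c.png

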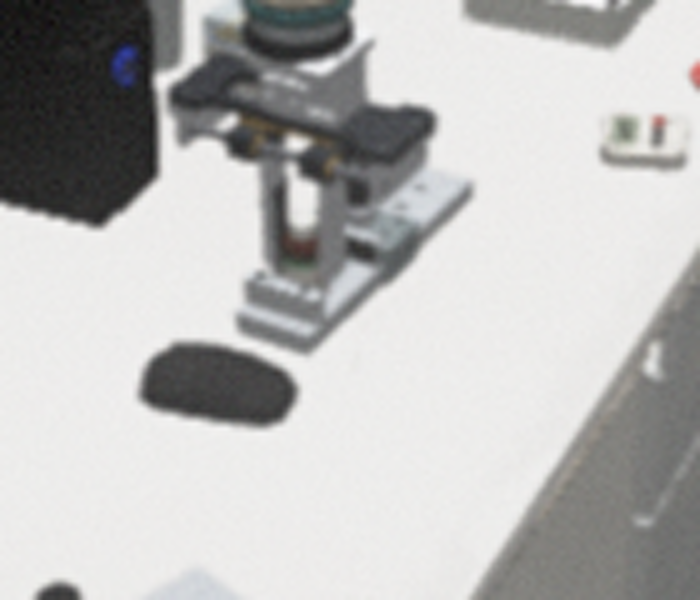

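```bash
python3 - <<'E'
from h import *
np.set_printoptions(precision=4,suppress=True)
s=arm.get_state();T=T_tool(s)
g=cv2.cvtColor(cv2.imread('pics/w7.png'),cv2.COLOR_BGR2GRAY);print(g[195:225,222].tolist(),g[165,205:215],g[165,300:310])
for uv,z in [((258,206.5),.046),((211,165),.022),((305,165),.022)]:
    p=cast('wrist',uv,z,s);print(uv,p,(np.linalg.inv(T)@np.r_[p,1])[:3])
E
```

```text
[43, 51, 45, 46, 45, 46, 46, 45, 50, 70, 101, 116, 86, 44, 19, 41, 79, 113, 127, 131, 129, 129, 131, 127, 128, 122, 97, 67, 52, 51] [152 151 152 151 148 141 133 131 130 128] [127 130 130 126 127 132 144 151 151 152]
(258, 206.5) [0.4834 0.2964 0.046 ] [-0.008   0.0002 -0.0203]
(211, 165) [0.4559 0.3187 0.022 ] [ 0.016  -0.029  -0.0403]
(305, 165) [0.5144 0.3139 0.022 ] [ 0.016   0.0297 -0.0403]
```

drive_tool(commands=[[[1, 0, 0, 0, 0.2], [2, 0, 0, 0, 0.2], [2.5, 0, 0, 0, 0.2], [2.5, 0, 0, 0, 0.2], [2.5, 0, 0, 0, 0.2]]])

```text
t: 9.55
position: [0.4812, 0.2759, 0.035]
eef_rot: [-2.082, 1.571, 2.549]
wrist_force: [-1.5, 0.0, 1.1]
width: 0.353
```

drive_tool(commands=[[[0.5, 0, 0, 0, 0.2], [0.7, 0, 0, 0, 0.2], [0.7, 0, 0, 0, 0.2]]])

```text
t: 9.93
position: [0.4812, 0.2759, 0.0349]
eef_rot: [-2.733, 1.57, 1.898]
wrist_force: [-1.1, -1.1, 7.8]
width: 0.353
```

Contact is felt at 7.8 N, so I release.

drive_tool(commands=[[[-0.3, 0, 0, 0, 0.4], [-0.3, 0, 0, 0, 0.5], [-0.3, 0, 0, 0, 0.6], [-0.3, 0, 0, 0, 0.6], [-0.3, 0, 0, 0, 0.6], [-0.3, 0, 0, 0, 0.6]]])

```text
t: 10.68
position: [0.4812, 0.2759, 0.0345]
eef_rot: [-2.658, 1.571, 1.973]
wrist_force: [-0.4, -0.5, -0.8]
width: 0.603
```

```bash
python3 - <<'E'
from h import *
im,s=snap('wrist','w8.png')
print(s['position'],s['width'],s['t'],s['wrist_force'])
E
```

```text
[0.48124021 0.27594345 0.03454447] 0.6028631484113679 10.675 [-0.42298596 -0.48832861 -0.77467919]
```

View pics/w8.png

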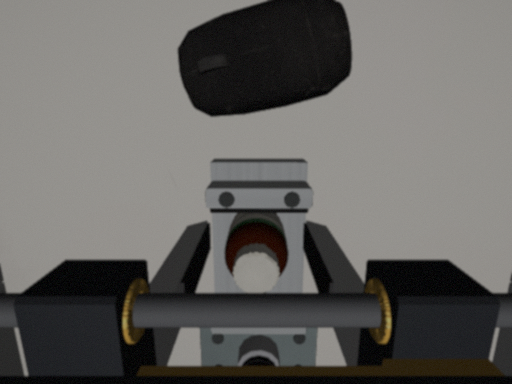

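The bottle stands free, with the cap at (257,270) unchanged. I rise and move over the knob.

drive_tool(commands=[[[-10, 0, 0, 0, 0.6], [-30, 0, 0, 0, 0.6], [-70, 0, 0, 0, 0.6], [-105, 0, 0, 0, 0.6], [-105, 0, 30, 0, 0.6], [-105, 0, 60, 0, 0.6], [-105, 0, 74, 0, 0.6], [-105, 0, 74, 0, 0.6], [-105, 0, 74, 0, 0.6]]])

```text
t: 11.85
position: [0.4754, 0.2035, 0.1396]
eef_rot: [3.034, 1.57, 1.383]
wrist_force: [0.0, -0.6, -0.4]
width: 0.602
```

```bash
python3 - <<'E'
from h import *
np.set_printoptions(precision=4,suppress=True)
im,s=snap('wrist','w9.png')
print(T_tool(s),s['width'],s['t'],s['wrist_force'])
E
```

```text
[[ 0.0002  0.9968 -0.0799  0.4754]
 [ 0.0009 -0.0799 -0.9968  0.2035]
 [-1.      0.0001 -0.0009  0.1396]
 [ 0.      0.      0.      1.    ]] 0.6020168608196139 11.85 [ 0.0314 -0.6052 -0.3865]
```

View pics/w9.png

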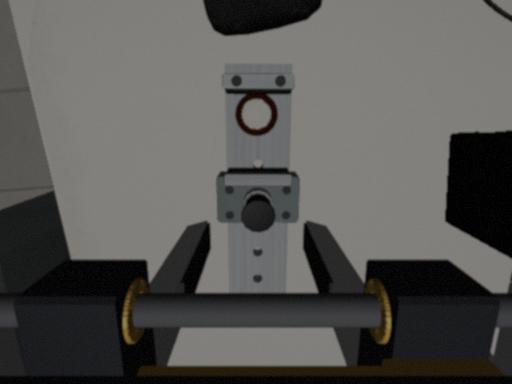

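The wrist view shows the bottle upright at (257,115) and the knob rim centred at about (258,214).

```bash
python3 - <<'E'
from h import *
np.set_printoptions(precision=4,suppress=True)
s=arm.get_state();T=T_tool(s)
g=cv2.cvtColor(cv2.imread('pics/w9.png'),cv2.COLOR_BGR2GRAY)
m=np.zeros_like(g);m[200:235,238:280]=(g[200:235,238:280]<60)*255
c=max(cv2.findContours(m,cv2.RETR_EXTERNAL,cv2.CHAIN_APPROX_NONE)[0],key=cv2.contourArea);print(cv2.boundingRect(c))
(cx,cy),r=cv2.minEnclosingCircle(c);print(cx,cy,r)
for uv,z in [((cx,cy),.089),((257,115),.082),((257.5,90),.046),((258,278),.022)]:
    p=cast('wrist',uv,z,s);print(uv,p,(np.linalg.inv(T)@np.r_[p,1])[:3])
E
```

```text
(241, 200, 35, 32)
257.55999755859375 213.55999755859375 17.81883430480957
(257.55999755859375, 213.55999755859375) [0.4754 0.2012 0.089 ] [0.0505 0.0003 0.0024]
(257, 115) [0.4808 0.274  0.082 ] [ 0.0575 -0.0002 -0.0706]
(257.5, 90) [0.4829 0.294  0.046 ] [ 0.0935  0.0003 -0.0907]
(258, 278) [0.469 0.11  0.022] [0.1174 0.0011 0.0939]
```

drive_tool(commands=[[[30, 0.5, 2.5, 0, 0.6], [60, 0.5, 2.5, 0, 0.6], [76, 0.5, 2.5, 0, 0.6], [80, 0.5, 2.5, 0, 0.6], [80, 0.5, 2.5, 0, 0.6], [80, 0.5, 2.5, 0, 0.1], [80, 0.5, 2.5, 0, 0.1], [80, 0.5, 2.5, 0, 0.1], [80, 0.5, 2.5, 0, 0.1], [80, 0.5, 2.5, 0, 0.1], [80, 0.5, 2.5, 0, 0.1]]], force=35)

```text
t: 13.28
position: [0.4762, 0.1997, 0.0599]
eef_rot: [1.921, 1.569, 0.269]
wrist_force: [0.8, 0.2, 3.2]
width: 0.268
```

```bash
python3 - <<'E'
from h import *
np.set_printoptions(precision=4,suppress=True)
im,s=snap('wrist','w10.png')
print(T_tool(s),s['width'],s['t'],s['wrist_force'],s['wrist_torque'])
E
```

```text
[[ 0.0013  0.9967 -0.0814  0.4762]
 [ 0.0003 -0.0814 -0.9967  0.1997]
 [-1.      0.0012 -0.0004  0.0599]
 [ 0.      0.      0.      1.    ]] 0.26843898386388915 13.275 [0.8341 0.1884 3.1612] [-0.0847 -0.2275  0.006 ]
```

View pics/w10.png

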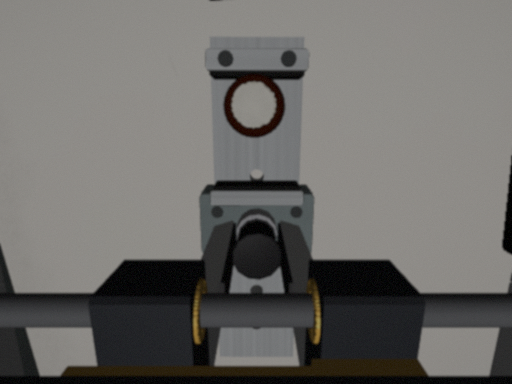

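drive_tool(commands=[[[-2, 0, 0, 0, 0.1], [-4, 0, 0, 0, 0.1], [-4, 0, 0, 0, 0.1]]])

```text
t: 13.7
position: [0.4761, 0.1997, 0.0635]
eef_rot: [1.596, 1.57, -0.056]
wrist_force: [3.7, 0.4, -4.9]
width: 0.265
```

```bash
python3 - <<'E'
from h import *
np.set_printoptions(precision=4,suppress=True)
im,s=snap('wrist','w11.png')
print(s['position'],s['width'],s['t'],s['wrist_force'],s['wrist_torque'])
E
```

```text
[0.4761 0.1997 0.0635] 0.2650994418557058 13.7 [ 3.7142  0.4229 -4.8509] [ 0.0543 -0.9025  0.0303]
```

View pics/w11.png

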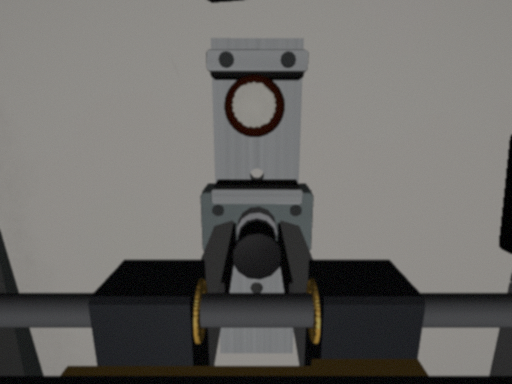

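Wrist force is −4.9 N, which matches the spring, and the knob rises with the fingers. I continue the lift to 14 mm in total.

drive_tool(commands=[[[-3, 0.5, 0, 0, 0.1], [-6, 0.5, 0, 0, 0.1], [-9, 0.5, 0, 0, 0.1], [-10.5, 0.5, 0, 0, 0.1], [-10.5, 0.5, 0, 0, 0.1], [-10.5, 0.5, 0, 0, 0.1]]])

```text
t: 14.5
position: [0.476, 0.1996, 0.074]
eef_rot: [2.705, 1.571, 1.053]
wrist_force: [4.5, 1.0, -6.7]
width: 0.266
```

```bash
python3 - <<'E'
from h import *
np.set_printoptions(precision=4,suppress=True)
im,s=snap('wrist','w12.png')
print(s['position'],s['width'],s['t'],s['wrist_force'],s['wrist_torque'])
E
```

```text
[0.476  0.1996 0.074 ] 0.2662775289259123 14.5 [ 4.5301  1.0431 -6.6729] [ 0.2297 -0.8791  0.0038]
```

View pics/w12.png

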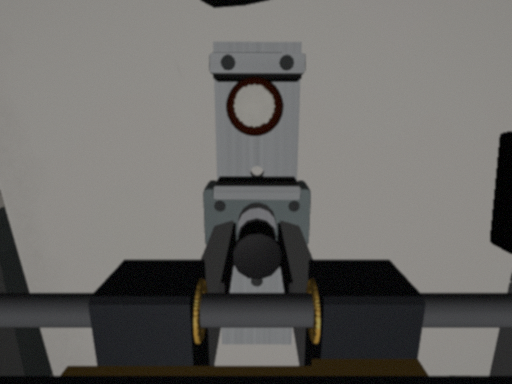

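drive_tool(commands=[[[0, 0, -2, 0, 0.1], [0, 0, -5, 0, 0.1], [0, 0, -8, 0, 0.1], [0, 0, -11, 0, 0.1], [0, 0, -14, 0, 0.1], [0, 0, -17, 0, 0.1], [0, 0, -20, 0, 0.1], [0, 0, -22, 0, 0.1], [0, 0, -24, 0, 0.1], [0, 0, -25, 0, 0.1], [0, 0, -25, 0, 0.1]]])

```text
t: 15.92
position: [0.4781, 0.2247, 0.074]
eef_rot: [2.054, 1.571, 0.402]
wrist_force: [5.1, -2.8, -6.8]
width: 0.265
```

```bash
python3 - <<'E'
from h import *
np.set_printoptions(precision=4,suppress=True)
im,s=snap('wrist','w13.png')
print(s['position'],s['width'],s['t'],s['wrist_force'],s['wrist_torque'])
d=s['position'][:2]-np.array([.476,.1996]);print(d@[.0813,.9967],d@[.9967,-.0813])
E
```

```text
[0.4781 0.2247 0.074 ] 0.2650246602841794 15.925 [ 5.0782 -2.8072 -6.8148] [-0.4496 -0.9877  0.0291]
0.025223435990850977 5.80067426787705e-05
```

View pics/w13.png

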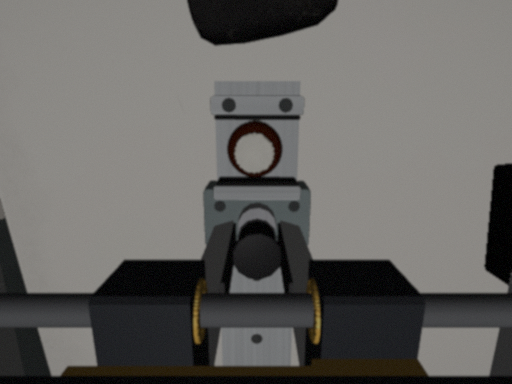

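The bottle at (255,148) is still upright, with room to the fixed jaw. I move the last 5 mm and then lower.

drive_tool(commands=[[[0, 0, -1.5, 0, 0.1], [0, 0, -3, 0, 0.1], [0, 0, -4.5, 0, 0.1], [0, 0, -5, 0, 0.1], [0, 0, -5, 0, 0.1]]])

```text
t: 16.6
position: [0.4785, 0.2295, 0.074]
eef_rot: [0.17, 1.571, -1.483]
wrist_force: [3.6, -3.7, -5.7]
width: 0.268
```

```bash
python3 - <<'E'
from h import *
np.set_printoptions(precision=4,suppress=True)
im,s=snap('wrist','w14.png')
print(s['position'],s['width'],s['t'],s['wrist_force'],s['wrist_torque'])
d=s['position'][:2]-np.array([.476,.1996]);print(d@[.0813,.9967],d@[.9967,-.0813])
E
```

```text
[0.4785 0.2295 0.074 ] 0.26757428936539496 16.6 [ 3.5542 -3.7109 -5.6805] [-0.5458 -0.9934  0.0176]
0.029998902775010258 4.787724594223608e-05
```

View pics/w14.png

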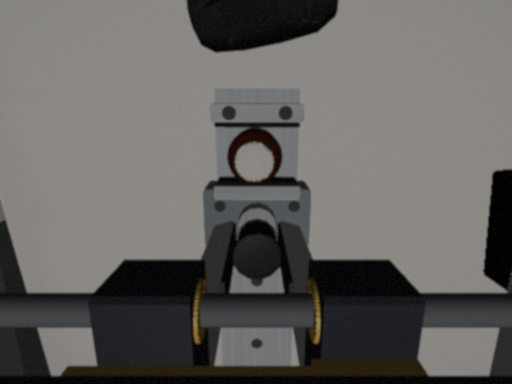

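drive_tool(commands=[[[2, 0, 0, 0, 0.1], [4, 0, 0, 0, 0.1], [6, 0, 0, 0, 0.1], [6, 0, 0, 0, 0.1], [6, 0, 0, 0, 0.1]]])

```text
t: 17.27
position: [0.4785, 0.2295, 0.068]
eef_rot: [2.628, 1.571, 0.976]
wrist_force: [4.3, -1.2, -6.5]
width: 0.266
```

drive_tool(commands=[[[2, 0, 0, 0, 0.1], [3, 0, 0, 0, 0.1], [3, 0, 0, 0, 0.1], [3, 0, 0, 0, 0.1]]])

```text
t: 17.77
position: [0.4785, 0.2295, 0.0651]
eef_rot: [2.681, 1.571, 1.029]
wrist_force: [5.9, -2.0, -5.5]
width: 0.268
```

The spring still pulls down at 5 mm of lift, so the pin has entered the hole. I lower the rest.

drive_tool(commands=[[[2, 0, 0, 0, 0.1], [4, 0, 0, 0, 0.1], [5.2, 0, 0, 0, 0.1], [5.2, 0, 0, 0, 0.1], [5.2, 0, 0, 0, 0.1]]])

```text
t: 18.4
position: [0.4785, 0.2296, 0.06]
eef_rot: [2.651, 1.571, 0.999]
wrist_force: [4.0, -1.8, -2.8]
width: 0.268
```

```bash
python3 - <<'E'
from h import *
np.set_printoptions(precision=4,suppress=True)
im,s=snap('wrist','w15.png');snap('side','s15.png')
print(s['position'],s['width'],s['t'],s['wrist_force'],s['wrist_torque'])
a=cv2.imread('pics/s15.png');cv2.imwrite('pics/s15c.png',cv2.resize(a[160:280,180:320],None,fx=5,fy=5,interpolation=cv2.INTER_CUBIC))
T=T_tool(s)
for uv,z in [((254.5,160),.082)]:
    p=cast('wrist',uv,z,s);print(p,(np.linalg.inv(T)@np.r_[p,1])[:3])
E
```

```text
[0.4785 0.2296 0.06  ] 0.268300893923835 18.4 [ 3.9573 -1.8305 -2.7743] [-0.5081 -0.7635 -0.009 ]
[0.4808 0.2782 0.082 ] [-0.022  -0.0016 -0.0486]
```

View pics/w15.png

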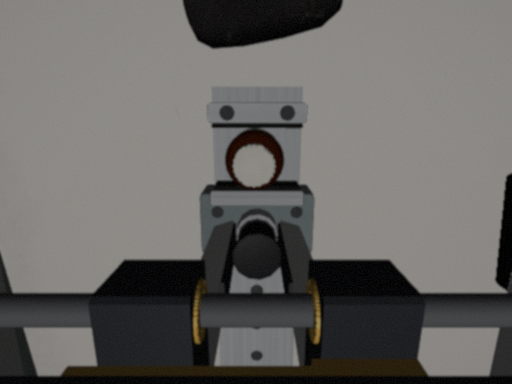

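View pics/s15c.png

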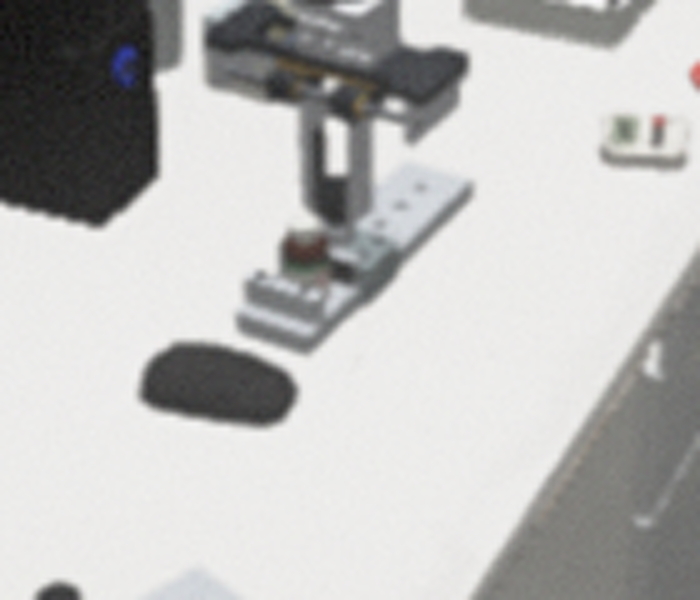

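drive_tool(commands=[[[0.6, 0, 0, 0, 0.1], [1, 0, 0, 0, 0.1], [1, 0, 0, 0, 0.1], [1, 0, 0, 0, 0.1]]])

```text
t: 19.0
position: [0.4786, 0.2298, 0.0598]
eef_rot: [2.9, 1.57, 1.248]
wrist_force: [2.0, -2.4, 7.9]
width: 0.27
```

Force has turned to +7.9 N up, so the plunger is on its bottom stop. One last look at everything before I hand in.

```bash
python3 - <<'E'
from h import *
im,s=snap('top','t16.png')
a=cv2.imread('pics/t16.png');a=a[165:230,200:400];cv2.imwrite('pics/t16c.png',cv2.resize(a,None,fx=4,fy=4,interpolation=cv2.INTER_CUBIC))
E
```

```text
(no output)
```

View pics/t16c.png

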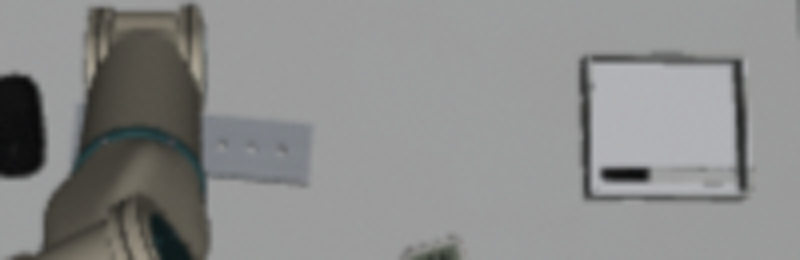

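The marker is still in the bin at crop position (660,175), and the bottle is gone from it.

```bash
python3 -c "
from bench import arm
print(arm.finish_job());s=arm.get_state();print(s['t'],s['position'],s['width'],s['wrist_force'])"
```

```text
the job is handed in; nothing more can be done
None
the job is handed in; nothing more can be done
```

The job is handed in. The bottle stands upright between the jaws, and the gripper is still holding the knob with the pin seated in the next hole. Handing in gave no verdict, so I only have my own checks to go on.

**What I did:** I lifted the bottle out of the bin and stood it on the bar of the clamp nearest the base, about 74 mm along it. I released it only after feeling contact. Then I pulled the knob up 14 mm, slid the jaw toward the bottle and lowered the pin.

**Last checks, at 19 s of the 48 s allowed:**
- **Jaw:** the gripper moved 30.0 mm along the bar. I took the jaw's position from the gripper, not from the jaw directly.
- **Pin:** the gripper came back to its starting height at the knob. The force changed from −2.8 N (the spring pulling down) to +7.9 N, so the plunger is on its bottom stop.
- **Grip:** the knob was held at a 35 N setting, with an opening of about 25 mm. That is between the knob's 22 mm and its rim's 27 mm, so I was probably gripping the rim.
- **Bottle:** it looks upright in the wrist and side views, about 2 mm off the middle line. The wrist view puts it about 78 mm along the bar. The jaws allow at most 77 mm, so that reading is 1–2 mm too high, within the camera error.
- **Marker:** the top view shows it still in the bin.

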